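Lock up the ampoule carton and return the key

TASK

Lock away the ampoule carton: it was left standing on end in the deep end of the open drug box, too tall for the lid, so tip it over the step onto its side on the raised bed and shut the lid. Then turn the key fully clockwise (seen from above) so that the bolt locks the lid, turn it back to where it will come out, draw it out and set it down in the steel instrument tray, lowering it in rather than dropping it. Do not disturb the vial rack, dropper bottle or timer.

Things in the scene. Friction and masses are not known exactly. Their poses are not given: they have to be found in the camera images.
- lockbox: Grey steel drug box, fixed; place and yaw vary. Origin on the bench under the centre of its well; x points to the hinge side (away from the robot at yaw 0), y left, z up. Outer x -53..53, y -85..85 mm, wall top z = 74; walls 5 mm, so inside x -48..48, y -80..80. Lock case in front: x -121..-53, y -35..35, steel top plate at z = 80; shut lid's top also at 80.
- keyhole (a point): Centre of the keyhole on the surface of the lock's top plate (lockbox x -94, y 0, z 80); the lock's axis is vertical through it. The hole is a slot 9 x 26 mm, long along lockbox y. The key's bits (22 mm across) pass only along the slot, within about 10 degrees; turned farther they are caught under the plate and the key cannot be drawn out.
- bed (a point): Middle of the raised bed's surface in the well (lockbox x 0, y -25, z 20); axes as the lockbox's.
- lid (a joint): Lid angle in rad: 0 shut; at the start open and leaning back past upright, about 1.78 to 2.0 (stop at 2.0). 0.25 kg on a damped hinge: pushed forward past upright (1.57) it sinks shut by itself in about 2 s. It cannot shut over the standing carton.
- lid_hinge (a point): Middle of the lid's hinge line, which runs along the lockbox's y (lockbox x 53, z 77).
- lid_edge (a point): Middle of the lid panel's free edge, 107 mm from the hinge line, in mid thickness (panel 6 mm thick, 170 mm wide). Its axes turn with the lid and equal the lockbox's when shut. At the middle of this edge (y -14..14 mm) a striker tab reaches 10 mm farther, then 30 mm toward the box, so on the open lid it juts forward over the well.
- key: Double-bit key, 60 mm long, 50 g, loose; at the start upright in the lock, at its release position. Origin at its lower end, z up the shank. Steel shank 7 mm; bits 22 mm across (key y), 4 mm thick. Flat black head: 34 mm wide (key y), 9 mm thick (key x), z 26 to 60 mm; its underside is 9 mm over the lock's plate when the key is in. It is out of the lock once raised 20 mm.
- key_bow (a point): Centre of the key's black head, 43 mm above the key's lower end; axes as the key's.
- plug (a joint): Angle of the lock's plug, which turns with the key, in rad: 0 = release position (start; key's width along lockbox y), growing clockwise seen from above; stops at -1.6 and 1.6. Friction about 0.02 Nm; the key has about 5 degrees of play in it. Between about 0.1 and 1.57 it drives the bolt out; turned back, it leaves the bolt where it is.
- bolt (a joint): Throw of the lock's bolt in m: 0 = drawn back (start), 0.0115 = thrown through the lid's striker tab. Plug at 1.35 gives about 0.011. It goes home only if the lid is fully shut (else it jams on the tab). It stays thrown when the key is turned back to 0; turning on past 0 the other way draws it back.
- carton: White ampoule carton with a grey band, 60 (its x) x 40 (y) x 100 mm (z), about 0.2 kg, closed, rigid. Origin at the centre of the end it stands on at the start. It stands in the deep end, broad face to the step, 32 mm of it above the box's walls. Pushed near its top toward lockbox -y, its foot stops on the step and it tips; past about 30 degrees it falls onto the bed by itself.
- tray: Open steel instrument tray, 160 (its x) x 110 mm (its y), outer rim 168 x 118 mm, rim top at 18.5 mm; fixed. Stands left or right of the box. Origin under its centre on the bench, z up.
- tray_in (a point): Centre of the tray's inner floor (inner floor 154 x 104 mm, 3 to 5 mm above the bench); axes as the tray's.
- rack: Acrylic vial rack, 74 x 118 x 50 mm, with four capped vials (tops 72 mm above the bench); loose bystander, on the other side of the box from the tray. Origin under its centre.
- dropper: Brown glass dropper bottle, 34 mm across, 112 mm tall, standing; loose bystander. Origin under its centre.
- clock: White bench timer, 40 x 62 x 64 mm, standing; loose bystander. Origin under its centre.
- step (a point): Middle of the step's upper edge in the well (lockbox x 0, y 30, z 20), running along lockbox x. On its +y side is the deep end (y 30..80, floor z = 6), on its -y side the raised bed (y -80..30, z = 20). This 14 mm high fixed edge is what the carton tips over.
Mind the look-alikes: they are no part of the job. There is more than one size of the tray; the job needs the larger.

How it is judged:
On the way, in this order (a step that is already met when the one before it is completed fails the run):
1. the carton lies on its side on the raised bed, inside the box (angle between carton's own z axis and vertical between 1.4 and 1.75 rad and z of carton in the frame of lockbox below 0.06 m and x of carton in the frame of lockbox between -0.048 and 0.048 m), for 0.2 s.
2. the lid is shut (value of joint lid below 0.03 rad), for 0.2 s.
3. the key is turned clockwise and the bolt is thrown through the shut lid's tab (value of joint bolt above 0.009 m and value of joint plug above 0.9 rad and value of joint lid below 0.03 rad), for 0.1 s.
4. the plug is back at the release position with the key still in it (value of joint plug between -0.25 and 0.25 rad and horizontal distance between key and keyhole below 0.008 m), for 0.05 s.
5. the key is drawn out of the lock (z of key in the frame of lockbox above 0.082 m), for 0.05 s.
6. the key is lowered into the tray, its lower end within 40 mm of the tray's floor, while still held (x of key in the frame of tray_in between -0.075 and 0.075 m and y of key in the frame of tray_in between -0.05 and 0.05 m and z of key in the frame of tray_in below 0.04 m and contact force between key and the fingers above 0.3 N), for 0.05 s.
At the end, for the whole second after the job is handed in: The carton lies on its side in the box (within about 10 degrees), the lid is shut (under 0.03 rad), the bolt is thrown at least 9 mm, the plug is back within 0.25 rad of the release position, and the key rests in the tray with its head's centre over the tray's floor (angle between carton's own z axis and vertical between 1.4 and 1.75 rad and z of carton in the frame of lockbox below 0.06 m and value of joint lid below 0.03 rad and value of joint bolt above 0.009 m and value of joint plug between -0.25 and 0.25 rad and x of key_bow in the frame of tray_in between -0.08 and 0.08 m and y of key_bow in the frame of tray_in between -0.055 and 0.055 m and z of key_bow in the frame of tray_in below 0.05 m and linear speed of key below 0.02 m/s); the robot touches nothing.
It fails at once if the vial rack is disturbed (over 20 mm) (distance of rack from where it was at the start of the episode above 0.02 m).
It fails at once if the dropper bottle is disturbed (over 20 mm) (distance of dropper from where it was at the start of the episode above 0.02 m).
It fails at once if the timer is disturbed (over 20 mm) (distance of clock from where it was at the start of the episode above 0.02 m).
It also fails if it takes over 51 s, if anything falls off the work surface, if the arm or the gripper's body presses on something with over 40 N, if the wrist force passes 120 N, or if a joint passes its speed limit or range.

ROBOT

A 6-joint arm with a two-finger parallel gripper is mounted at the origin on a cart in front of the work surface, level with it; the furniture and walls round the work are solid. World frame = base frame: x ahead of the robot, y to its left, z up, the work surface at z = 0. Lengths are in m, angles in rad, forces in N, time in s.
With the tool pointing down it reaches from about 0.35 to 0.775 m from the base axis. Payload 5.5 kg.
Tool frame: the origin (TCP) lies at the very end of the fingers, on their centre line; the grasp point (between the pads) lies 19 mm behind it; z points along the fingers, y is the line along which they close (so a half turn about z gives the same grasp; the last joint's range is limited). The gripper opens to 85 mm and grips with 20 to 120 N. Pads are 22 mm wide; open, the fingers measure 114 mm over their backs; the gripper's body (76 mm by 85 mm) begins 54 mm behind the grasp point. The pads swing forward as they close: fully open they stand 13 mm farther back than shut.
Start: joints at [-1.401, 0.313, 0.046, 1.304, 0, 1.431], TCP at [0.175, -0.548, 0.231] pointing down, gripper open.
Joint ranges: [-2.76, 2.76], [-0.86, 1.69], [-1.03, 1.26], [-2.2, 2.34], [-1.47, 1.5], [-3.14, 3.14]. Speed limits (rad/s): [2.57, 2.57, 3.14, 3.14, 3.14, 3.14].

INTERFACE

Orientations are given as a unit quaternion [w, x, y, z].
In Python, from workcell import env gives the robot as it stands. The module is installed in compiled form; this text tells all that it offers.
- The arm moves only by the tool jog_arm, never from a script. Its argument "rows" is a list of rows, each a list of 6 numbers: the shift along the world's x, y, z in units of 40 mm (1.0 is 40 mm), then the turn, a rotation vector about the world's x, y, z in units of 6 degrees (1.0 is 6 degrees). In form: [[x, y, z, wx, wy, wz], ...]. A call has 1 to 12 rows; each row is the pose to reach, as a shift and turn from the pose commanded when the call began; what a row does not reach only later rows make up. A row lasts 1/12 s, in which the tool goes at most 41.7 mm and 7.16 degrees, less where a joint would pass 70% of its speed; a pose out of reach is approached as far as the arm can. A call with a gripper value outside its range is refused whole. "jaw" is the gripper command: -1 is fully open, 1 is shut, values between are in proportion, set as the call begins (left out, the last holds). The fingers move at their own pace and stop on an object; "force" is the grip in N (left out, the last holds). Time passes only in rows, so rows that repeat a pose let the fingers close. It gives the time, the measured TCP pose, the force, the opening and the grip force at its end, in the units of the state.
- env.get_state(): the state, without advancing time (a new reading comes with each control period).
- env.read_camera(name): name is "scene" or "top"; returns a dict with "pixels" (480x640x3 uint8, red, green, blue), "mtx" (3x3 intrinsics, pixels), "cam_to_world" (4x4, takes a point from camera to world coordinates). Camera axes: x right, y up, looking along -z (the intrinsics and any distortion apply to the point x, -y, -z); pixel columns grow to the right and rows downward; lengths in m; the calibration is good to about 2 mm. A picture is of the moment at which its call begins. There is no depth.
- env.hand_in(): hands the job in; it is judged then, once.
The state is a dict: "clock": time; "joint_pos": joint angles; "qvel": joint speeds; "tau": joint torques, N m; "tcp_pos": TCP position; "orientation": TCP orientation; "wrist_force": force on the tool from outside, world axes, zero at the start; "ft_torque": the same for the moment, N m; "finger_gap": finger opening in m; "grip_force": force on a finger pad.
Only numpy, scipy, OpenCV 4.12 (cv2) and the standard library are available. Lean on these libraries where they do the work, as an engineer would, in place of code of your own. Each camera call takes 0.05 s, during which the arm holds its last target. There are 200 camera calls.

## Working session

There is one attempt and no reset: what is moved stays moved. The work goes in short steps, Python scripts to look and compute and a tool call to move; the robot and the scene stay as the last step left them, time stands still between calls to the robot, and variables do not carry over. Pictures are saved under pics/ and viewed, at most 10 in all, crops included, and the job is handed in when it is done.

Besides the shell and the picture viewer there is one more tool, called after "Call:" as name(argument=value, ...), one argument or row to a line, values as JSON. jog_arm: Moves the arm, as the interface text tells. Its arguments: {"type":"object","properties":{"rows":{"type":"array","items":{"type":"array","items":{"type":"number"}}},"jaw":{"type":"number"},"force":{"type":"number"}},"required":["rows"]}

```bash
mkdir -p pics; cat > h.py <<'E'
import numpy as np, cv2
from workcell import env
def snap(n,f):
    c=env.read_camera(n); cv2.imwrite(f'pics/{f}.png',c['pixels'][:,:,::-1]); np.savez(f'{f}.npz',K=c['mtx'],T=c['cam_to_world']); 
    return c
def cal(f):
    d=np.load(f+'.npz'); return d['K'],d['T']
def px2w(f,u,v,z):
    K,T=cal(f); d=np.linalg.inv(K)@[u,v,1]; d=T[:3,:3]@(d*[1,-1,-1]); o=T[:3,3]; return o+d*(z-o[2])/d[2]
def w2px(f,p):
    K,T=cal(f); p=np.atleast_2d(p); q=(p-T[:3,3])@T[:3,:3]*[1,-1,-1]; q=q@K.T; return q[:,:2]/q[:,2:]
E
python3 - <<'E'
from h import *
for n in('top','scene'):
    c=snap(n,n+'0'); print(c['mtx'],c['cam_to_world'],[k for k in c])
print(env.get_state())
E
```

```text
[[543.55046776   0.         324.27806751]
 [  0.         543.55046776 241.08461135]
 [  0.           0.           1.        ]] [[ 0.02294365  0.99633874 -0.08235713  0.46632035]
 [-0.99972888  0.02253852 -0.0058457   0.10977611]
 [-0.00396809  0.08246893  0.99658574  1.34464747]
 [ 0.          0.          0.          1.        ]] ['pixels', 'mtx', 'cam_to_world']
[[488.04165302   0.         313.98024578]
 [  0.         488.04165302 247.39649667]
 [  0.           0.           1.        ]] [[-0.52499503  0.62200199 -0.58094212 -0.13631045]
 [-0.85091967 -0.36933675  0.37353189  0.55649936]
 [ 0.0177743   0.69043746  0.72317369  0.98032006]
 [ 0.          0.          0.          1.        ]] ['pixels', 'mtx', 'cam_to_world']
{'clock': 0.1, 'joint_pos': array([-1.40058267e+00,  3.13947022e-01,  4.50850612e-02,  1.30364140e+00,
       -1.47857543e-05,  1.43119226e+00]), 'qvel': array([ 0.00019124, -0.00086468,  0.00307654,  0.00029494,  0.00111587,
       -0.0009881 ]), 'tau': array([ 2.09532081e-03, -4.81725633e+01,  2.99243581e+01,  1.27269980e-02,
       -1.63581121e-04,  6.86726580e-06]), 'tcp_pos': array([ 0.17521156, -0.54715357,  0.23048264]), 'orientation': array([-8.53306054e-04,  9.88025236e-01,  1.54290003e-01, -2.04544329e-05]), 'wrist_force': array([-0.85904209,  0.1869691 , -0.18627574]), 'ft_torque': array([0.0054015 , 0.02190243, 0.01419261]), 'grip_force': 0.0, 'finger_gap': 0.08551114356246951}
```

View pics/top0.png

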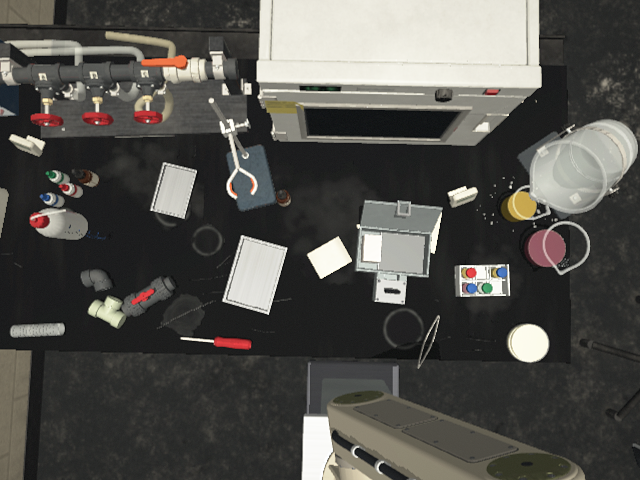

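View pics/scene0.png

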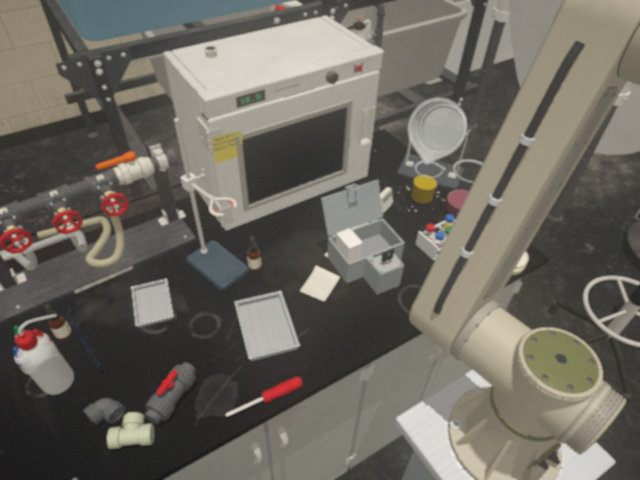

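The top view shows the box at about (400,250), with the carton on its left end (372,247), the key at (391,291), the larger tray at (255,275), the rack at (482,281), the dropper at (284,198) and the timer at (461,195). I'll zoom in on the box.

```bash
python3 - <<'E'
from h import *
a=cv2.imread('pics/top0.png'); 
cv2.imwrite('pics/c1.png',cv2.resize(a[190:310,345:475],None,fx=5,fy=5,interpolation=cv2.INTER_CUBIC))
g=cv2.cvtColor(a,cv2.COLOR_BGR2GRAY); m=(g[225:325,210:300]>90).astype(np.uint8)
cs,_=cv2.findContours(m,cv2.RETR_EXTERNAL,cv2.CHAIN_APPROX_SIMPLE); c=max(cs,key=cv2.contourArea)
b=cv2.boxPoints(cv2.minAreaRect(c))+[210,225]; 
w=[px2w('top0',*p,.0185) for p in b]; print(b,np.round(w,4),np.mean(w,0)); print([np.linalg.norm(w[i]-w[i-1]) for i in range(4)])
for n,p,z in [('rack',(482,281),.07),('drop',(284,198),.1),('clock',(461,195),.05),('stand',(240,180),0.03),('oven',(330,143),0)]: print(n,px2w('top0',*p,z))
E
```

```text
[[221.13208008 301.03771973]
 [240.3396225  233.8113203 ]
 [287.62263489 247.320755  ]
 [268.41509247 314.54715729]] [[0.4242 0.3646 0.0185]
 [0.5891 0.3238 0.0185]
 [0.5586 0.2069 0.0185]
 [0.3944 0.2487 0.0185]] [0.49158121 0.28597763 0.0185    ]
[np.float64(0.1196239862759752), np.float64(0.16988733316256524), np.float64(0.12083536443137316), np.float64(0.1694717500531885)]
rack [ 0.48644588 -0.25326918  0.07      ]
drop [0.66706245 0.21253392 0.1       ]
clock [ 0.69190176 -0.20873926  0.05      ]
stand [0.72049419 0.32746795 0.03      ]
oven [0.82570219 0.10893886 0.        ]
```

View pics/c1.png

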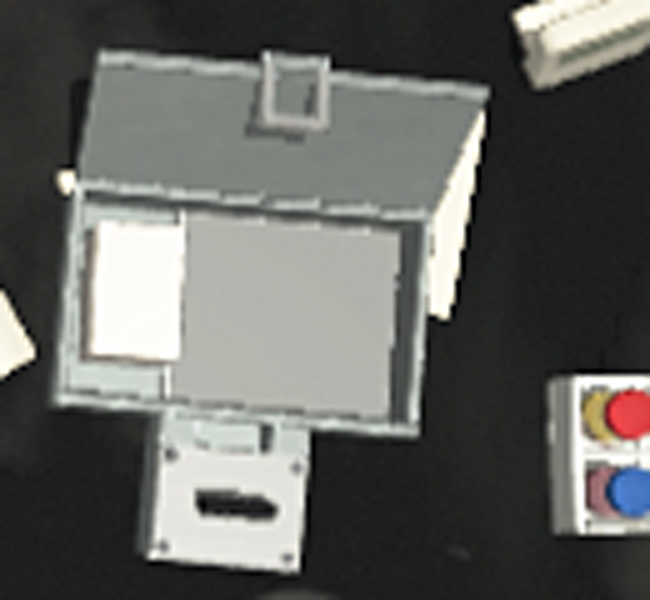

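```bash
cat >> h.py <<'E'
def box(p,l):
    l=np.atleast_2d(l).astype(float)/1000; c,s=np.cos(p[2]),np.sin(p[2]); return np.c_[p[0]+c*l[:,0]-s*l[:,1],p[1]+s*l[:,0]+c*l[:,1],l[:,2]]
E
python3 - <<'E'
from h import *
from scipy.optimize import least_squares as LS
cr=lambda L:(np.array(L,float)+.5)/5-.5+[345,190]
L=[(-53,85,74),(-53,-85,74),(-121,35,80),(-121,-35,80),(53,85,74)]
P=cr([(53,405),(419,436),(147,560),(301,573),(78,190)])
r=LS(lambda p:(w2px('top0',box(p,L))-P).ravel(),[.5,0,0]); p=r.x
print(p,np.degrees(p[2]),r.fun.round(1)); np.save('box.npy',p)
W=lambda q,z:px2w('top0',*cr([q])[0],z)
def tob(w): 
    c,s=np.cos(p[2]),np.sin(p[2]); d=np.array(w)-[p[0],p[1],0]; return (1000*np.array([c*d[0]+s*d[1],-s*d[0]+c*d[1],d[2]])).round(1)
print('carton',[tob(W(q,.106)) for q in [(97,222),(187,227),(182,360),(88,355)]])
print('head',[tob(W(q,.123)) for q in [(197,498),(276,510)]])
print('lidcorners, px', cr([(100,52),(490,90)]))
for th in (1.78,1.85,1.92,2.0):
    e=[(53-0+107*np.cos(th)*-1,y,77+107*np.sin(th)) for y in (85,-85)]
    print(th,w2px('top0',box(p,e)))
for n,l in [('keyhole',(-94,0,80)),('head',(-94,0,106)),('cartontop',(0,55,106)),('bed',(0,-25,20)),('hinge',(53,0,77))]: print(n,box(p,l).round(4))
E
```

```text
[ 0.55056501 -0.04554768 -0.06616393] -3.790914010618567 [ 0.3  0.2 -0.2  0.5  0.7  0.4  0.1  0.5 -0.9 -1.7]
carton [array([ 31.6,  74.3, 106. ]), array([ 32.9,  33.1, 106. ]), array([-27.9,  30.5, 106. ]), array([-29.5,  73.4, 106. ])]
head [array([-89.8,  20.5, 123. ]), array([-92. , -15.1, 123. ])]
lidcorners, px [[364.6 200. ]
 [442.6 207.6]]
1.78 [[363.16630821 210.1512414 ]
 [441.87775688 217.07783387]]
1.85 [[363.38945951 206.94552202]
 [441.94026193 213.85270416]]
1.92 [[363.59031292 203.85378038]
 [441.94839531 210.73894474]]
2.0 [[363.79120108 200.4830148 ]
 [441.89157919 207.34002695]]
keyhole [[ 0.4568 -0.0393  0.08  ]]
head [[ 0.4568 -0.0393  0.106 ]]
cartontop [[0.5542 0.0093 0.106 ]]
bed [[ 0.5489 -0.0705  0.02  ]]
hinge [[ 0.6034 -0.0491  0.077 ]]
```

Call:
jog_arm(
  rows=[
    [0.3,0.4,0,0,0,1.1],
    [0.6,0.9,0,0,0,2.3],
    [0.9,1.4,0,0,0,3.5],
    [1.2,1.8,0,0,0,4.6],
    [1.5,2.3,0,0,0,5.8],
    [1.8,2.8,0,0,0,7],
    [2.1,3.2,0,0,0,8.1],
    [2.4,3.7,0,0,0,9.3],
    [2.6,4.1,0,0,0,10.4],
    [2.8,4.5,0,0,0,11.5],
    [3.0,4.9,0,0,0,12.7],
    [3.2,5.1,0,0,0,13.8],
  ],
  jaw=1,
  force=40,
)

```text
clock: 1.1
tcp_pos: [0.3033, -0.3415, 0.231]
orientation: [-0.001, 0.636, 0.771, 0.0]
wrist_force: [-0.1, -0.3, 0.5]
finger_gap: 0.0001
grip_force: 0.0
```

Call:
jog_arm(
  rows=[
    [0.3,0.4,0,0,0,1.1],
    [0.6,0.9,0,0,0,2.3],
    [0.9,1.4,0,0,0,3.5],
    [1.2,1.8,0,0,0,4.6],
    [1.5,2.3,0,0,0,5.8],
    [1.8,2.8,0,0,0,7],
    [2.1,3.2,0,0,0,8.1],
    [2.4,3.7,0,0,0,9.3],
    [2.6,4.1,0,0,0,10.4],
    [2.8,4.5,0,0,0,11.5],
    [3.0,4.9,0,0,0,12.7],
    [3.2,5.1,0,0,0,13.8],
  ],
)

```text
clock: 2.1
tcp_pos: [0.4311, -0.1378, 0.231]
orientation: [-0.0, -0.033, 0.999, 0.001]
wrist_force: [-0.2, 0.4, 1.1]
finger_gap: -0.0
grip_force: 0.0
```

Call:
jog_arm(
  rows=[
    [0.3,0.4,0,0,0,1.1],
    [0.6,0.9,0,0,0,2.3],
    [0.9,1.4,0,0,0,3.5],
    [1.2,1.8,0,0,0,4.6],
    [1.5,2.3,0,0,0,5.8],
    [1.8,2.8,0,0,0,7],
    [2.1,3.2,0,0,0,8.1],
    [2.4,3.7,0,0,0,9.3],
    [2.6,4.1,0,0,0,10.4],
    [2.8,4.5,0,0,0,11.5],
    [3.0,4.9,0,0,0,12.7],
    [3.2,5.1,0,0,0,13.8],
  ],
)

```text
clock: 3.1
tcp_pos: [0.5592, 0.0661, 0.2307]
orientation: [-0.0, -0.686, 0.728, 0.001]
wrist_force: [0.3, -0.2, -1.1]
finger_gap: -0.0002
grip_force: 0.0
```

```bash
cat >> h.py <<'E'
from scipy.spatial.transform import Rotation as R
P=np.load('box.npy') if __import__('os').path.exists('box.npy') else None
def stat(goal=None,z=None):
    s=env.get_state(); t=s['tcp_pos']; q=s['orientation']; m=R.from_quat(np.r_[q[1:],q[0]]).as_matrix()
    c,si=np.cos(P[2]),np.sin(P[2]); d=t-[P[0],P[1],0]
    print('t',s['clock'],'tcp',t.round(4),'inbox mm',(1000*np.array([c*d[0]+si*d[1],-si*d[0]+c*d[1],d[2]])).round(1),'yawx',np.degrees(np.arctan2(m[1,0],m[0,0])).round(2),'zax',m[:,2].round(3),'gap',round(s['finger_gap'],4),'grip',s['grip_force'],'F',s['wrist_force'].round(2),'J',s['joint_pos'].round(2))
    if goal is not None: print('goal',goal,'units',((box(P,goal)[0]-t)/.04).round(2))
E
python3 -c "
from h import *
stat((0,110,92))"
```

```text
t 3.1 tcp [0.5592 0.0661 0.2307] inbox mm [  1.2 112.  230.7] yawx -93.41 zax [-0.001  0.001 -1.   ] gap -0.0002 grip 0.0 F [ 0.26 -0.17 -1.11] J [-0.03  0.29  0.01  1.3   0.   -1.54]
goal (0, 110, 92) units [-0.03 -0.05 -3.47]
```

Call:
jog_arm(
  rows=[
    [0,0,-0.5,0,0,0],
    [0,0,-1.1,0,0,0],
    [0,0,-1.7,0,0,0],
    [0,0,-2.3,0,0,0],
    [0,0,-2.8,0,0,0],
    [0,0,-3.2,0,0,0],
    [0,0,-3.45,0,0,0],
    [0,0,-3.45,0,0,0],
  ],
)

```text
clock: 3.77
tcp_pos: [0.5573, 0.0644, 0.0907]
orientation: [-0.002, -0.683, 0.73, 0.002]
wrist_force: [-0.6, -0.4, -0.5]
finger_gap: 0.0002
grip_force: 0.0
```

Call:
jog_arm(
  rows=[
    [-0.02,-0.3,0,0,0,0],
    [-0.03,-0.5,0,0,0,0],
    [-0.05,-0.7,0,0,0,0],
    [-0.06,-0.9,0,0,0,0],
    [-0.07,-1.1,0,0,0,0],
    [-0.08,-1.25,0,0,0,0],
    [-0.1,-1.4,0,0,0,0],
    [-0.1,-1.55,0,0,0,0],
    [-0.11,-1.7,0,0,0,0],
    [-0.12,-1.85,0,0,0,0],
    [-0.13,-2.0,0,0,0,0],
    [-0.13,-2.0,0,0,0,0],
  ],
)

```text
clock: 4.77
tcp_pos: [0.554, -0.0168, 0.0932]
orientation: [-0.0, -0.683, 0.731, -0.0]
wrist_force: [0.5, -0.3, 0.0]
finger_gap: -0.0001
grip_force: 0.0
```

```bash
python3 -c "
from h import *
a=snap('scene','s1')['pixels'][:,:,::-1];b=snap('top','t1')['pixels'][:,:,::-1]
cv2.imwrite('pics/m1.png',np.hstack([cv2.resize(a[170:310,300:430],(390,420)),cv2.resize(b[180:320,340:470],(390,420))]))
stat((-5,30,230))"
```

```text
t 4.8667 tcp [ 0.554  -0.0159  0.0932] inbox mm [ 1.5 29.9 93.2] yawx -93.88 zax [-0.  0. -1.] gap -0.0002 grip 0.0 F [ 0.26 -0.99 -0.55] J [-0.17  0.35 -0.25  0.97  0.   -1.68]
goal (-5, 30, 230) units [-0.16  0.01  3.42]
```

View pics/m1.png

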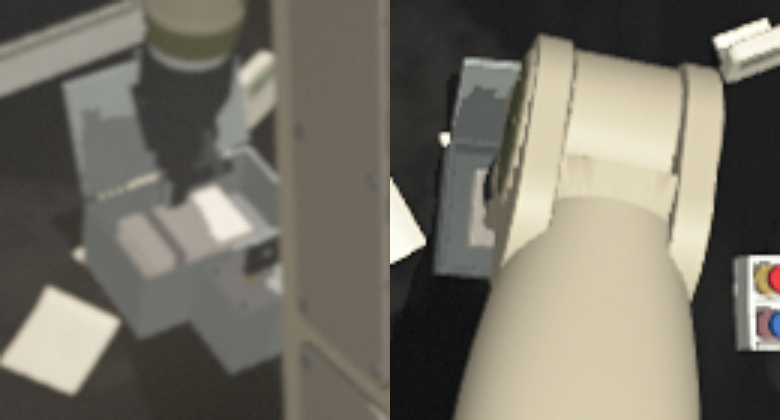

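The carton has tipped, but it may still be leaning, so I'll push a little further and then lift clear.

Call:
jog_arm(
  rows=[
    [-0.01,-0.15,0,0,0,0],
    [-0.02,-0.3,0,0,0,0],
    [-0.03,-0.45,0,0,0,0],
    [-0.04,-0.6,0,0,0,0],
    [-0.04,-0.6,0,0,0,0],
    [-0.04,-0.6,0.6,0,0,0],
    [-0.04,-0.6,1.4,0,0,0],
    [-0.04,-0.6,2.2,0,0,0],
    [-0.04,-0.6,3.0,0,0,0],
    [-0.04,-0.6,3.4,0,0,0],
  ],
)

```text
clock: 5.7
tcp_pos: [0.5538, -0.04, 0.2336]
orientation: [0.001, -0.683, 0.731, -0.002]
wrist_force: [1.5, -0.4, 0.5]
finger_gap: 0.0003
grip_force: 0.0
```

```bash
python3 -c "
from h import *
a=snap('scene','s2')['pixels'][:,:,::-1]
cv2.imwrite('pics/m2.png',cv2.resize(a[170:310,300:430],(520,560)))
stat((128,45,220))
print(w2px('s2',box(P,[(-30,30,60),(30,30,60),(-30,-70,60),(-53,85,74),(-30,30,20)]))*4-[1200,680])"
```

```text
t 5.75 tcp [ 0.5549 -0.0403  0.2357] inbox mm [  4.    5.6 235.7] yawx -93.86 zax [ 0.009 -0.002 -1.   ] gap -0.0001 grip 0.0 F [1.01 0.18 2.01] J [-0.22  0.27 -0.    1.29  0.   -1.72]
goal (128, 45, 220) units [ 3.16  0.78 -0.39]
[[246.05029023 332.80407974]
 [198.52847668 273.92655941]
 [374.39276032 282.83960484]
 [192.44007224 370.73265763]
 [240.7118925  374.06963285]]
```

View pics/m2.png

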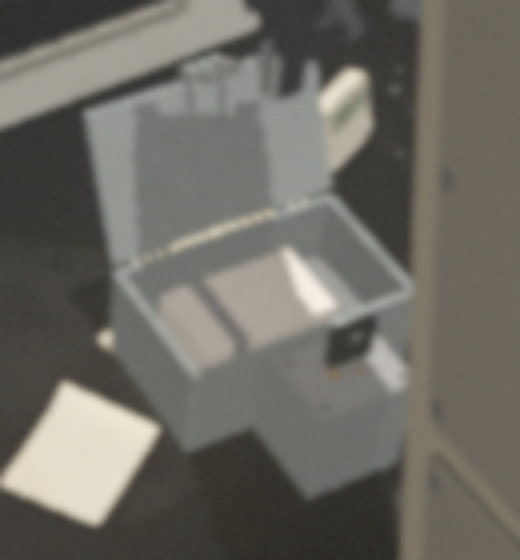

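The carton is lying down; its right end is at (285,250) and its left end at (160,295) in the crop. I'll check numerically that it's flat.

```bash
python3 -c "
from h import *
q=[(-30,a,60) for a in (70,60,50,40,30)]+[(30,a,60) for a in (70,60,50,40,30)]+[(30,-a,60) for a in (30,40,50,60,70)]+[(30,-a,80) for a in (30,40,50)]
for a,b in zip(q,w2px('s2',box(P,q))*4-[1200,680]): print(a,b.round())"
```

```text
(-30, 70, 60) [193. 354.]
(-30, 60, 60) [206. 348.]
(-30, 50, 60) [220. 343.]
(-30, 40, 60) [233. 338.]
(-30, 30, 60) [246. 333.]
(30, 70, 60) [146. 293.]
(30, 60, 60) [159. 289.]
(30, 50, 60) [173. 284.]
(30, 40, 60) [186. 279.]
(30, 30, 60) [199. 274.]
(30, -30, 60) [275. 245.]
(30, -40, 60) [287. 241.]
(30, -50, 60) [300. 236.]
(30, -60, 60) [312. 231.]
(30, -70, 60) [325. 227.]
(30, -30, 80) [278. 224.]
(30, -40, 80) [291. 219.]
(30, -50, 80) [303. 215.]
```

Call:
jog_arm(
  rows=[
    [0.4,0.1,0,0,0,0],
    [0.9,0.2,0,0,0,0],
    [1.5,0.4,0,0,0,0],
    [2.1,0.6,0,0,0,0],
    [2.7,0.7,0,0,0,0],
    [3.1,0.8,0,0,0,0],
    [3.2,0.8,0,0,0,0],
    [3.2,0.8,0,0,0,0],
  ],
)

```text
clock: 6.42
tcp_pos: [0.681, -0.0076, 0.228]
orientation: [-0.0, -0.683, 0.73, 0.001]
wrist_force: [-1.2, -1.0, -0.6]
finger_gap: -0.0
grip_force: 0.0
```

Call:
jog_arm(
  rows=[
    [0,0,-0.4,0,0,0],
    [0,0,-0.9,0,0,0],
    [0,0,-1.4,0,0,0],
    [0,0,-1.8,0,0,0],
    [0,0,-2.1,0,0,0],
    [0,0,-2.2,0,0,0],
    [0,0,-2.2,0,0,0],
  ],
)

```text
clock: 7.0
tcp_pos: [0.6787, -0.0079, 0.1403]
orientation: [-0.001, -0.683, 0.731, 0.001]
wrist_force: [-0.6, 0.8, 0.9]
finger_gap: -0.0002
grip_force: 0.0
```

```bash
python3 -c "
from h import *
stat((42,45,145))"
```

```text
t 7.0 tcp [ 0.6787 -0.0079  0.1403] inbox mm [125.3  46.1 140.3] yawx -93.88 zax [-0.003  0.    -1.   ] gap -0.0002 grip 0.0 F [-0.61  0.76  0.85] J [-0.13  0.55  0.19  1.21 -0.   -1.63]
goal (42, 45, 145) units [-2.08  0.11  0.12]
```

Call:
jog_arm(
  rows=[
    [-0.2,0.0,0,0,0,0],
    [-0.4,0.02,0,0,0,0],
    [-0.6,0.04,0,0,0,0],
    [-0.8,0.05,0,0,0,0],
    [-1.0,0.06,0,0,0,0],
    [-1.2,0.07,0.05,0,0,0],
    [-1.4,0.08,0.1,0,0,0],
    [-1.6,0.09,0.1,0,0,0],
    [-1.8,0.1,0.1,0,0,0],
    [-2.0,0.11,0.1,0,0,0],
    [-2.15,0.11,0.1,0,0,0],
    [-2.15,0.11,0.1,0,0,0],
  ],
)

```text
clock: 8.0
tcp_pos: [0.5924, -0.0031, 0.145]
orientation: [-0.001, -0.683, 0.73, 0.001]
wrist_force: [-1.4, 0.1, -0.5]
finger_gap: 0.0002
grip_force: 0.0
```

Call:
jog_arm(
  rows=[
    [0,0,0.5,0,0,0],
    [0,0,1.2,0,0,0],
    [0,0,1.9,0,0,0],
    [0,0,2.4,0,0,0],
    [0,0,2.5,0,0,0],
    [0,0,2.5,0,0,0],
    [0,0,2.5,0,0,0],
    [0,0,2.5,0,0,0],
    [0,0,2.5,0,0,0],
    [0,0,2.5,0,0,0],
    [0,0,2.5,0,0,0],
    [0,0,2.5,0,0,0],
  ],
)

```text
clock: 9.0
tcp_pos: [0.5943, -0.0032, 0.2448]
orientation: [-0.0, -0.683, 0.73, 0.0]
wrist_force: [0.7, -0.3, -0.7]
finger_gap: -0.0001
grip_force: 0.0
```

Call:
jog_arm(
  rows=[
    [0,0.5,0,0,0,0],
    [0,1.2,0,0,0,0],
    [0,2,0,0,0,0],
    [0,2.8,0,0,0,0],
    [0,3.6,0,0,0,0],
    [0,4.2,0,0,0,0],
    [0,4.5,0,0,0,0],
    [0,4.5,0,0,0,0],
    [0,4.5,0,0,0,0],
    [0,4.5,0,0,0,0],
  ],
  jaw=0,
)

```text
clock: 9.83
tcp_pos: [0.5946, 0.1757, 0.2452]
orientation: [-0.0, -0.683, 0.731, -0.0]
wrist_force: [0.2, -0.5, -0.5]
finger_gap: 0.0427
grip_force: 0.0
```

```bash
python3 -c "
from h import *
a=snap('scene','s3')['pixels'][:,:,::-1];b=snap('top','t3')['pixels'][:,:,::-1]
cv2.imwrite('pics/m3.png',np.hstack([cv2.resize(a[180:320,300:430],(390,420)),cv2.resize(b[235:315,360:434],(389,420),interpolation=2)]))
stat((-94,0,230))
h=[(-94,y,z) for z in (123,89) for y in (17,-17)]
print((w2px('t3',box(P,h))-[360,235])*5.25+[390,0])"
```

```text
t 9.9333 tcp [0.5947 0.1753 0.2454] inbox mm [ 29.4 223.2 245.4] yawx -93.96 zax [-0. -0. -1.] gap 0.0429 grip 0.0 F [ 0.12  0.24 -0.08] J [ 0.16  0.4   0.21  1.38 -0.   -1.34]
goal (-94, 0, 230) units [-3.45 -5.37 -0.38]
[[523.4085746  295.06168435]
 [603.00629848 302.1972506 ]
 [515.01586232 294.33041826]
 [592.45249935 301.27225959]]
```

View pics/m3.png

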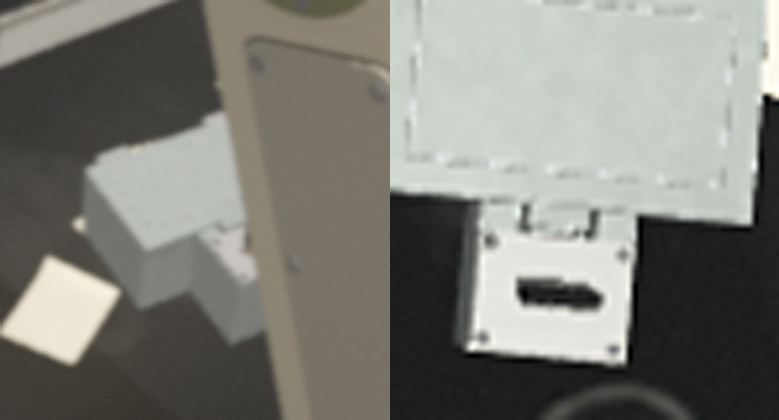

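The lid is shut, and the key head is in the lock at about (560,293) in the crop. I'll refine the lock position from the plate's four screws, at (490,240), (622,255), (612,350) and (482,337).

```bash
python3 -c "
from h import *
f=lambda q:(w2px('t3',box(P,q))-[360,235])*5.25+[390,0]
print('plate c',f((-87,0,80)),'corners',f([(-121,35,80),(-121,-35,80)]), 'lid corner',f([(-54,-85,80)]))
print('head top',f([(-94+a,b,123) for a,b in((4.5,17),(4.5,-17),(-4.5,-17),(-4.5,17))]))
"
```

```text
plate c [[552.55914162 281.72151409]] corners [[467.20405919 351.8034177 ]
 [625.77000447 366.05694813]] lid corner [[750.31421658 224.24165169]]
head top [[524.25094614 284.50240485]
 [603.82484303 291.63248154]
 [602.18725812 312.76841901]
 [522.56569298 305.62735787]]
```

Call:
jog_arm(
  rows=[
    [-0.3,-0.5,0,0,0,0],
    [-0.8,-1.2,0,0,0,0],
    [-1.3,-2.0,0,0,0,0],
    [-1.8,-2.8,0,0,0,0],
    [-2.3,-3.6,0,0,0,0],
    [-2.8,-4.4,0,0,0,0],
    [-3.2,-5.0,0,0,0,0],
    [-3.4,-5.35,0,0,0,0],
    [-3.4,-5.35,0,0,0,0],
    [-3.4,-5.35,0,0,0,0],
  ],
)

```text
clock: 10.77
tcp_pos: [0.4582, -0.0386, 0.2457]
orientation: [0.0, -0.682, 0.732, -0.0]
wrist_force: [0.4, 0.2, 0.2]
finger_gap: 0.0427
grip_force: 0.0
```

```bash
python3 -c "
from h import *
stat((-92,0.5,89))"
```

```text
t 10.7667 tcp [ 0.4582 -0.0386  0.2457] inbox mm [-92.6   0.8 245.7] yawx -94.07 zax [ 0.001 -0.    -1.   ] gap 0.0427 grip 0.0 F [0.39 0.22 0.2 ] J [-0.26  0.09 -0.2   1.28  0.   -1.76]
goal (-92, 0.5, 89) units [ 0.01 -0.01 -3.92]
```

Call:
jog_arm(
  rows=[
    [0,0,-0.5,0,0,0],
    [0,0,-1.1,0,0,0],
    [0,0,-1.8,0,0,0],
    [0,0,-2.5,0,0,0],
    [0,0,-3.1,0,0,0],
    [0,0,-3.5,0,0,0],
    [0,0,-3.75,0,0,0],
    [0,0,-3.9,0,0,0],
    [0,0,-3.9,0,0,0],
  ],
)

```text
clock: 11.52
tcp_pos: [0.4581, -0.0365, 0.0881]
orientation: [-0.001, -0.683, 0.73, 0.001]
wrist_force: [0.3, -0.0, 0.1]
finger_gap: 0.0425
grip_force: 0.0
```

Call:
jog_arm(
  rows=[
    [0,0,0,0,0,0],
    [0,0,0,0,0,0],
    [0,0,0,0,0,0],
    [0,0,0,0,0,0],
    [0,0,0,0,0,0],
    [0,0,0,0,0,0],
    [0,0,0,0,0,0],
    [0,0,0,0,0,0],
  ],
  jaw=1,
  force=30,
)

```text
clock: 12.18
tcp_pos: [0.4566, -0.0371, 0.0899]
orientation: [-0.001, -0.683, 0.731, 0.001]
wrist_force: [-5.7, -0.5, 4.8]
finger_gap: 0.0089
grip_force: 29.9
```

```bash
python3 -c "
from h import *
stat((-92,0.5,89)); print(env.get_state()['ft_torque'])"
```

```text
t 12.1833 tcp [ 0.4566 -0.0371  0.0899] inbox mm [-94.3   2.2  89.9] yawx -93.86 zax [-0.003 -0.    -1.   ] gap 0.0089 grip 29.85858142375946 F [-5.67 -0.49  4.82] J [-0.26  0.19 -0.48  0.9  -0.   -1.76]
goal (-92, 0.5, 89) units [ 0.05 -0.05 -0.02]
[-0.02646944  1.41478283  0.03558528]
```

Call:
jog_arm(
  rows=[
    [-0.04,0,0.02,0,0,0],
    [-0.04,0,0.02,0,0,0],
    [-0.04,0,0.02,0,0,0],
  ],
)

```text
clock: 12.43
tcp_pos: [0.4563, -0.0371, 0.0901]
orientation: [-0.0, -0.683, 0.73, 0.0]
wrist_force: [-3.0, 0.2, -1.3]
finger_gap: 0.0084
grip_force: 30.7
```

Call:
jog_arm(
  rows=[
    [0,0,0,0,0,-0.8],
    [0,0,0,0,0,-1.6],
    [0,0,0,0,0,-2.4],
    [0,0,0,0,0,-3.2],
    [0,0,0,0,0,-4.0],
    [0,0,0,0,0,-5.0],
    [0,0,0,0,0,-5.0],
  ],
)

```text
clock: 13.02
tcp_pos: [0.4569, -0.0374, 0.0901]
orientation: [-0.0, -0.469, 0.883, -0.0]
wrist_force: [-1.9, -0.4, -4.3]
finger_gap: 0.0085
grip_force: 30.5
```

```bash
python3 -c "
from h import *
stat(); print(env.get_state()['ft_torque'])"
```

```text
t 13.0167 tcp [ 0.4569 -0.0374  0.0901] inbox mm [-94.    1.9  90.1] yawx -124.01 zax [-0. -0. -1.] gap 0.0085 grip 30.508664846420288 F [-1.87 -0.37 -4.3 ] J [-0.26  0.19 -0.49  0.9  -0.   -1.23]
[-0.14157647  0.2027559  -0.01004473]
```

Call:
jog_arm(
  rows=[
    [0,0,0,0,0,-1],
    [0,0,0,0,0,-2],
    [0,0,0,0,0,-3],
    [0,0,0,0,0,-4],
    [0,0,0,0,0,-5],
    [0,0,0,0,0,-6],
    [0,0,0,0,0,-7],
    [0,0,0,0,0,-8],
    [0,0,0,0,0,-9],
    [0,0,0,0,0,-9.7],
    [0,0,0,0,0,-9.7],
    [0,0,0,0,0,-9.7],
  ],
)

```text
clock: 14.02
tcp_pos: [0.4574, -0.0384, 0.0902]
orientation: [0.0, 0.016, 1.0, -0.001]
wrist_force: [0.9, -5.9, -6.3]
finger_gap: 0.0086
grip_force: 30.0
```

```bash
python3 -c "
from h import *
stat(); print(env.get_state()['ft_torque'])"
```

```text
t 14.0167 tcp [ 0.4574 -0.0384  0.0902] inbox mm [-93.4   1.   90.2] yawx 178.15 zax [ 0.001 -0.002 -1.   ] gap 0.0086 grip 30.045104026794434 F [ 0.95 -5.93 -6.35] J [-0.26  0.19 -0.49  0.9  -0.   -0.23]
[-1.35703602 -0.0236061   0.03218895]
```

Call:
jog_arm(
  rows=[
    [0,-0.04,-0.02,0,0,-0.3],
    [0,-0.04,-0.02,0,0,-0.6],
    [0,-0.04,-0.02,0,0,-0.6],
  ],
)

```text
clock: 14.27
tcp_pos: [0.4574, -0.0388, 0.0901]
orientation: [0.001, 0.048, 0.999, 0.0]
wrist_force: [-1.4, -0.1, 2.0]
finger_gap: 0.0085
grip_force: 31.4
```

```bash
python3 -c "
from h import *
stat(); print(env.get_state()['ft_torque'])"
```

```text
t 14.2667 tcp [ 0.4574 -0.0388  0.0901] inbox mm [-93.4   0.6  90.1] yawx 174.51 zax [ 0.001  0.    -1.   ] gap 0.0085 grip 31.35988712310791 F [-1.4  -0.12  2.03] J [-0.26  0.19 -0.49  0.9   0.   -0.16]
[-0.08705136  0.35322969 -0.00845641]
```

Call:
jog_arm(
  rows=[
    [0,0,0,0,0,0.8],
    [0,0,0,0,0,1.8],
    [0,0,0,0,0,2.8],
    [0,0,0,0,0,3.8],
    [0,0,0,0,0,4.8],
    [0,0,0,0,0,5.8],
    [0,0,0,0,0,6.8],
    [0,0,0,0,0,7.6],
    [0,0,0,0,0,7.6],
  ],
)

```text
clock: 15.02
tcp_pos: [0.4572, -0.0379, 0.09]
orientation: [0.001, -0.344, 0.939, 0.001]
wrist_force: [-1.2, 2.9, 5.7]
finger_gap: 0.0087
grip_force: 31.8
```

Call:
jog_arm(
  rows=[
    [0,0,0,0,0,0.8],
    [0,0,0,0,0,1.8],
    [0,0,0,0,0,2.8],
    [0,0,0,0,0,3.8],
    [0,0,0,0,0,4.8],
    [0,0,0,0,0,5.8],
    [0,0,0,0,0,6.8],
    [0,0,0,0,0,7.6],
    [0,0,0,0,0,7.7],
    [0,0,0,0,0,7.7],
  ],
)

```text
clock: 15.85
tcp_pos: [0.4564, -0.0374, 0.09]
orientation: [0.001, -0.683, 0.73, 0.001]
wrist_force: [-4.2, 4.4, 8.2]
finger_gap: 0.0084
grip_force: 32.2
```

```bash
python3 -c "
from h import *
stat(); print(env.get_state()['ft_torque'])"
```

```text
t 15.85 tcp [ 0.4564 -0.0374  0.09  ] inbox mm [-94.5   1.9  90. ] yawx -93.77 zax [-0.     0.003 -1.   ] gap 0.0084 grip 32.2088348865509 F [-4.24  4.37  8.24] J [-0.26  0.19 -0.49  0.9   0.   -1.76]
[ 1.07263279  0.86826227 -0.02130292]
```

Call:
jog_arm(
  rows=[
    [-0.04,0.03,0.05,0,0,0],
    [-0.04,0.03,0.1,0,0,0],
    [-0.04,0.03,0.15,0,0,0],
    [-0.04,0.03,0.2,0,0,0],
    [-0.04,0.03,0.2,0,0,0],
  ],
)

```text
clock: 16.27
tcp_pos: [0.4558, -0.0373, 0.096]
orientation: [0.0, -0.683, 0.73, 0.0]
wrist_force: [2.5, 0.6, -9.0]
finger_gap: 0.0087
grip_force: 32.1
```

```bash
python3 -c "
from h import *
stat(); print(env.get_state()['ft_torque'])"
```

```text
t 16.2667 tcp [ 0.4558 -0.0373  0.096 ] inbox mm [-95.1   1.9  96. ] yawx -93.85 zax [ 0.     0.001 -1.   ] gap 0.0087 grip 32.14804172515869 F [ 2.46  0.62 -9.03] J [-0.26  0.18 -0.48  0.91  0.   -1.76]
[ 0.17773206 -0.72489711  0.05206992]
```

Call:
jog_arm(
  rows=[
    [0.02,0,0.05,0,0,0],
    [0.02,0,0.1,0,0,0],
    [0.02,0,0.15,0,0,0],
    [0.02,0,0.15,0,0,0],
  ],
)

```text
clock: 16.6
tcp_pos: [0.4568, -0.038, 0.1045]
orientation: [0.0, -0.683, 0.73, -0.001]
wrist_force: [0.6, -0.4, -0.1]
finger_gap: 0.0086
grip_force: 33.6
```

```bash
python3 -c "
from h import *
stat(); print(env.get_state()['ft_torque'])"
```

```text
t 16.6 tcp [ 0.4568 -0.038   0.1045] inbox mm [-94.    1.4 104.5] yawx -93.85 zax [ 0.002 -0.001 -1.   ] gap 0.0086 grip 33.5847669839859 F [ 0.62 -0.41 -0.1 ] J [-0.26  0.17 -0.47  0.93 -0.   -1.76]
[ 0.04246453 -0.01450765  0.02170334]
```

Call:
jog_arm(
  rows=[
    [0,0,0.2,0,0,0],
    [0,0,0.4,0,0,0],
    [0,0,0.7,0,0,0],
    [0,0,1.1,0,0,0],
    [0,0,1.6,0,0,0],
    [0,0,2.0,0,0,0],
    [0,0,2.2,0,0,0],
    [0,0,2.2,0,0,0],
  ],
)

```text
clock: 17.27
tcp_pos: [0.4576, -0.0381, 0.194]
orientation: [0.001, -0.683, 0.73, -0.002]
wrist_force: [0.8, -0.6, -0.2]
finger_gap: 0.0083
grip_force: 33.6
```

Call:
jog_arm(
  rows=[
    [0,0.3,0,0,0,0],
    [0.1,0.9,0,0,0,0],
    [0.1,1.6,0,0,0,0],
    [0.2,2.4,0,0,0,0],
    [0.3,3.2,0,0,0,0],
    [0.4,4.0,0,0,0,0],
    [0.5,4.9,0,0,0,0],
    [0.6,5.8,0,0,0,0],
    [0.7,6.6,0,0,0,0],
    [0.8,7.4,0,0,0,0],
    [0.9,7.9,0,0,0,0],
    [0.9,8.1,0,0,0,0],
  ],
)

```text
clock: 18.27
tcp_pos: [0.492, 0.289, 0.1901]
orientation: [-0.0, -0.684, 0.729, 0.0]
wrist_force: [-0.1, 0.1, -0.9]
finger_gap: 0.0087
grip_force: 33.6
```

```bash
python3 -c "
from h import *
a=snap('scene','s4')['pixels'][:,:,::-1];b=snap('top','t4')['pixels'][:,:,::-1]
cv2.imwrite('pics/m4.png',np.hstack([cv2.resize(a[220:370,210:330],(336,420)),cv2.resize(b[235:315,360:434],(389,420),interpolation=2)]))
stat(); s=env.get_state()['tcp_pos']; print((np.array([.4916,.286,.07])-s)/.04)
print((w2px('s4',[s,s+[0,0,-.026]])-[210,220])*2.8)"
```

```text
t 18.3667 tcp [0.4914 0.2872 0.1902] inbox mm [-81.  328.1 190.2] yawx -93.72 zax [-0.002 -0.001 -1.   ] gap 0.0084 grip 33.55046510696411 F [-0.3  -1.57 -1.08] J [ 0.39  0.32 -0.05  1.21 -0.   -1.12]
[ 0.00487289 -0.03088498 -3.00479468]
[[140.24974507 150.06173074]
 [142.33956342 171.99712434]]
```

View pics/m4.png

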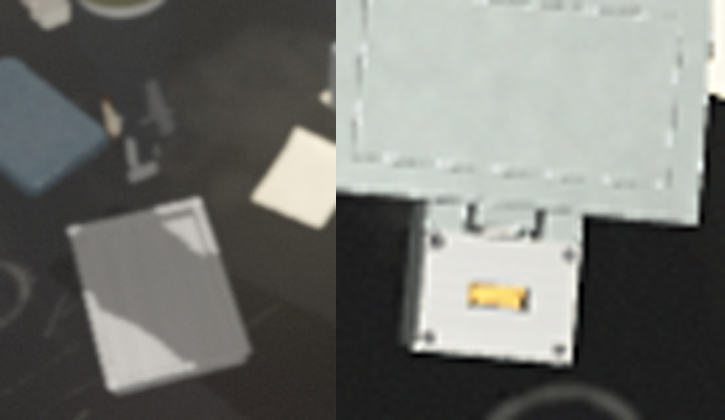

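The picture shows the key held with its bits at (145,175), and the lock slot is empty and aligned. Now I'll lower it into the tray.

Call:
jog_arm(
  rows=[
    [0,0,-0.4,0,0,0],
    [0,0,-1.0,0,0,0],
    [0,0,-1.6,0,0,0],
    [0,0,-2.2,0,0,0],
    [0,0,-2.7,0,0,0],
    [0,0,-3.1,0,0,0],
    [0,0,-3.4,0,0,0],
    [0,0,-3.6,0,0,0],
    [0,0,-3.7,0,0,0],
    [0,0,-3.7,0,0,0],
  ],
)

```text
clock: 19.2
tcp_pos: [0.4915, 0.2852, 0.0426]
orientation: [-0.001, -0.683, 0.731, 0.0]
wrist_force: [0.3, -0.7, -0.7]
finger_gap: 0.0083
grip_force: 33.6
```

Call:
jog_arm(
  rows=[
    [0,0,-0.03,0,0,0],
    [0,0,-0.06,0,0,0],
    [0,0,-0.09,0,0,0],
    [0,0,-0.09,0,0,0],
  ],
)

```text
clock: 19.53
tcp_pos: [0.4924, 0.2865, 0.0401]
orientation: [0.0, -0.683, 0.73, -0.0]
wrist_force: [-1.3, 0.2, -0.2]
finger_gap: 0.0085
grip_force: 33.6
```

Call:
jog_arm(
  rows=[
    [0,0,-0.04,0,0,0],
    [0,0,-0.08,0,0,0],
    [0,0,-0.12,0,0,0],
    [0,0,-0.12,0,0,0],
  ],
)

```text
clock: 19.87
tcp_pos: [0.4918, 0.2863, 0.0345]
orientation: [-0.0, -0.683, 0.73, 0.0]
wrist_force: [0.1, 0.1, -0.8]
finger_gap: 0.0086
grip_force: 33.6
```

Call:
jog_arm(
  rows=[
    [0,0,-0.03,0,0,0],
    [0,0,-0.06,0,0,0],
    [0,0,-0.09,0,0,0],
    [0,0,-0.09,0,0,0],
  ],
)

```text
clock: 20.2
tcp_pos: [0.4919, 0.2863, 0.031]
orientation: [-0.0, -0.683, 0.73, 0.0]
wrist_force: [-0.2, 0.4, -0.7]
finger_gap: 0.0087
grip_force: 33.6
```

Call:
jog_arm(
  rows=[
    [0,0,-0.03,0,0,0],
    [0,0,-0.03,0,0,0],
    [0,0,-0.03,0,0,0],
  ],
)

```text
clock: 20.45
tcp_pos: [0.4921, 0.2864, 0.0302]
orientation: [0.0, -0.683, 0.73, 0.0]
wrist_force: [0.2, -0.0, 1.0]
finger_gap: 0.0087
grip_force: 33.9
```

Call:
jog_arm(
  rows=[
    [0,0,0,0,0,0],
    [0,0,0,0,0,0],
    [0,0,0,0,0,0],
    [0,0,0,0,0,0],
    [0,0,0,0,0,0],
    [0,0,0,0,0,0],
  ],
  jaw=0.2,
)

```text
clock: 20.95
tcp_pos: [0.4921, 0.2863, 0.0301]
orientation: [-0.0, -0.683, 0.73, 0.0]
wrist_force: [0.8, 0.2, 0.1]
finger_gap: 0.034
grip_force: 0.0
```

Call:
jog_arm(
  rows=[
    [0,0,0.15,0,0,0],
    [0,0,0.4,0,0,0],
    [0,0,0.7,0,0,0],
    [0,0,1.1,0,0,0],
    [0,0,1.6,0,0,0],
    [0,0,2.2,0,0,0],
    [0,0,2.8,0,0,0],
    [0,0,3.4,0,0,0],
    [0,0,4.0,0,0,0],
    [0,0,4.0,0,0,0],
  ],
)

```text
clock: 21.78
tcp_pos: [0.4947, 0.2874, 0.1967]
orientation: [0.004, -0.683, 0.73, -0.002]
wrist_force: [-0.0, -0.2, 1.4]
finger_gap: 0.0338
grip_force: 0.0
```

Call:
jog_arm(
  rows=[
    [-0.2,-0.4,0,0,0,0],
    [-0.4,-1.0,0,0,0,0],
    [-0.6,-1.6,0,0,0,0],
    [-0.8,-2.2,0,0,0,0],
    [-1.0,-2.8,0,0,0,0],
    [-1.2,-3.4,0,0,0,0],
    [-1.3,-4.0,0,0,0,0],
    [-1.4,-4.6,0,0,0,0],
    [-1.5,-5.2,0,0,0,0],
    [-1.5,-5.5,0,0,0,0],
    [-1.5,-5.5,0,0,0,0],
  ],
)

```text
clock: 22.7
tcp_pos: [0.4319, 0.0644, 0.1907]
orientation: [0.0, -0.682, 0.732, -0.0]
wrist_force: [-0.5, 0.2, 0.9]
finger_gap: 0.0338
grip_force: 0.0
```

```bash
python3 -c "
from h import *
a=snap('scene','s5')['pixels'][:,:,::-1];b=snap('top','t5')['pixels'][:,:,::-1]
cv2.imwrite('pics/m5.png',np.hstack([cv2.resize(a[180:370,210:430],(440,380)),cv2.resize(b[225:320,210:300],(360,380),interpolation=2)]))
stat()"
```

```text
t 22.8 tcp [0.4322 0.0662 0.1906] inbox mm [-125.5  103.7  190.6] yawx -93.93 zax [ 0.001  0.    -1.   ] gap 0.0341 grip 0.0 F [-0.15 -0.24 -0.36] J [-0.03  0.07 -0.36  1.14  0.   -1.53]
```

View pics/m5.png

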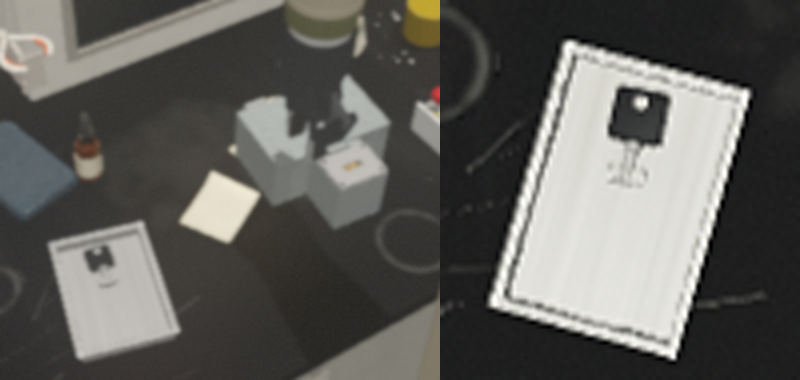

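The key is lying in the tray with its head at (638,115), well inside the floor. The lid is shut and the slot is aligned. Handing in.

```bash
python3 -c "
from workcell import env
print(env.hand_in())"
```

```text
the job is handed in; nothing more can be done
None
```

I finished the whole sequence and handed it in at about 23 s. The carton lies on its side in the box, the lid is shut, and the key is in the larger tray. I turned the key about 92° clockwise and back to the release position, but the bolt isn't visible to the cameras, so its throw is inferred. The hand-in returned no verdict.

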